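# Load a specimen under the throw-over arm of the scratch tester

## Robot

A 6-joint arm with a two-finger parallel gripper is mounted at the origin on a cart in front of the work surface, level with it; the furniture and walls round the work are solid. World frame = base frame: x ahead of the robot, y to its left, z up, the work surface at z = 0. Lengths are in m, angles in rad, forces in N, time in s.
With the tool pointing down it reaches from about 0.325 to 1 m from the base axis. Payload 5.1 kg.
Tool frame: the origin (TCP) lies between the finger pads; the fingertips stand 11 mm ahead of it and the grasp point (between the pads) lies 8 mm behind it (bot.tip_reach is the distance from the TCP to the fingertips, in m); x points along the fingers, y is the direction in which the jaws open and shut, and the axes are right-handed (so a half turn about x gives the same grasp; the last joint's range is limited). The gripper opens to 85 mm and grips with 20 to 120 N. Pads are 22 mm wide; open, the fingers measure 114 mm over their backs; the gripper's body (76 mm by 85 mm) begins 54 mm behind the grasp point. The pads swing forward as they close: fully open they stand 13 mm farther back than shut.
Start: joints at [1.115, 0.124, 1.65, -0, 1.367, -0.083], TCP at [0.237, 0.605, 0.242] pointing down, gripper open.
Joint ranges: [-2.61, 2.61], [-1.02, 2.33], [0.03, 2.71], [-1.35, 4.49], [0.32, 2.68], [-2.91, 2.91]. Speed limits (rad/s): [2.57, 2.57, 3.14, 3.14, 3.14, 3.14].

## Interface

Orientations are given as [roll, pitch, yaw] about the fixed x, y, z axes, in that order (R = Rz(yaw) Ry(pitch) Rx(roll)).
In Python, from rig import bot, viewer, finder gives the robot as it stands.
- The arm moves only by the tool carry_out, never from a script. Its argument "motion" is a list of rows, each a list of 7 numbers: the shift along the world's x, y, z in m, then the turn, a rotation vector about the world's x, y, z in degrees, then the opening, from 0 (shut) to 1 (fully open). In form: [[tx, ty, tz, rx, ry, rz, jaw], ...]. A call has 1 to 10 rows; each row is the pose to reach, as a shift and turn from the pose measured when the call began; what a row does not reach only later rows make up. A row lasts 1/8 s, in which the tool goes at most 62.5 mm and 10.7 degrees, less where a joint would pass 70% of its speed; a pose out of reach is approached as far as the arm can. A call with a gripper value outside its range is refused whole. The fingers move at their own pace and stop on an object; "newtons" is the grip in N (left out, the last holds). Time passes only in rows, so rows that repeat a pose let the fingers close. It gives the time, the measured TCP pose, the force and the opening at its end, in the units of the state.
- bot.get_state(): the state, without advancing time (a new reading comes with each control period).
- viewer.camera(name): name is "scene" or "top" or "wrist"; returns a dict with "color" (400x640x3 uint8, blue, green, red), "intrinsics" (3x3 intrinsics, pixels), "eye" and "orientation" of the camera in the world. Camera axes: x right, y up, looking along -z (the intrinsics and any distortion apply to the point x, -y, -z); pixel columns grow to the right and rows downward; lengths in m; the calibration is good to about 2 mm. A picture is of the moment at which its call begins. There is no depth.
- bot.job_done(): hands the job in, once; it reports no verdict.
Trained networks look in the newest picture that a camera, given by its name, has taken for a name from the list of things; names that differ only in an ending like _2 or _b are one class to them, and where a whole thing is asked for, a point or a joint stands for the part that bears it (a point fixed in the world has none). Each returns a list of dicts, best first, with "score" (0 to 1); they miss things now and then, are a little off and sometimes report something else, mostly with a low value. They report only what shows in the picture. A call takes as long as a camera call. They do not tell look-alikes from the thing itself.
- finder.cut_out(camera, name): "region" (400x640 bool, what is visible of it).
- finder.place_of(camera, name): "point" ([x, y, z] in m, in the coordinates of the camera as it stood for that picture, good to about 4 mm: a listed point, or the origin of a listed thing).
The state is a dict: "clock": time; "q": joint angles; "joint_velocities": joint speeds; "joint_efforts": joint torques, N m; "eef_pos": TCP position; "ee_rot": TCP orientation; "contact_force": force on the tool from outside, world axes, zero at the start; "moment": the same for the moment, N m; "width": finger opening in m.
Only numpy, scipy, OpenCV 4.12 (cv2) and the standard library are available. Lean on these libraries where they do the work, as an engineer would, in place of code of your own. Each camera call takes 0.05 s, during which the arm holds its last target. There are 200 camera calls.

## Task

Load the scratch tester: lift its loading arm by the crossbar, past the balance point, and let it go so that it rests open by itself on its stop; do not fling it, let it drop or force it hard against the stop. Then set the largest of the three round specimen mounts, the right way up as it stands, flat and fully home in the round nest, without dropping it or pressing hard, and let go with the arm still open. Leave the two smaller mounts where they are.

Things in the scene. Friction and masses are not known exactly. Their poses are not given: they have to be found in the camera images.
- tester: Grey scratch tester fixed to the desk; base plate 205 x 125 x 12 mm. Origin: on the desk, under the centre of the nest; x axis from the nest to the arm's pivot (roughly away from the robot), z up. Two cheeks (y -24 to 24, x 88 to 132, up to z 122 mm) carry the pivot. Swinging turns the arm over to +x, so keep clear behind it.
- pivot (a point): Middle of the arm's pivot, 110 mm in +x from the nest and 100 mm above the desk; its axis is the tester's y. On its end, at y = +36 to +64 mm, a lever turning with the arm carries a dark steel throw-over weight (48 mm across, 0.4 to 0.55 kg) 85 mm from the axis; arm shut, the weight lies about level, on the +y side of the nest.
- loading_arm (a joint): Arm angle, rad: 0 shut (level, over the nest, toward the robot), 1.57 upright; grows as the crossbar is lifted up and over. Balances anywhere from 1.28 to 1.86, as the weight is clamped differently each time; its rigid stop is 0.18 to 0.36 beyond balance. Short of balance it falls shut if let go; past it, it runs on by itself, lightly damped, and stays. Keep below 2.5 rad/s.
- crossbar (a point): Centre of the black crossbar at the arm's free end: round, 12 mm thick, 100 mm long, along the tester's y, 170 mm from the pivot. The arm, a 12 x 12 mm bar, joins its middle; both halves are free all round, to pinch or lift from beneath. Its load, 2 to 3 N shut, fades to nothing at balance, then reverses. Shut, it is 100 mm above the desk; a stylus hangs from the arm to z 58 mm over the nest.
- stop_post: Dark strap on the +y cheek with a rubber-covered cross pin, on which the weight's lever leans when the arm is open. Origin on the pivot axis, 27.5 mm in +y from the pivot's middle. At the crossbar, not more than about 8 N may be pushed against this stop.
- nest_hole0 (a point): Centre of the mouth of the nest, a round recess 32.5 mm across and 6 mm deep with a 1.5 mm chamfer in the top of a bare aluminium block 56 x 56 mm; the mouth is 42 mm above the desk, the floor of the recess 36 mm.
- large_mount: The mount to load: black disc 30 mm across and 14 mm high, about 30 g, standing flat on the desk to the left of the tester. Origin: centre of its underside, z up. Seated, it stands 8 mm out of the nest. It may press on the nest with at most 20 N.
- small_mount_a: Smaller mount, 22 mm across and 10 mm high, to be left alone. Origin: centre of its underside.
- small_mount_b: Smaller mount, 22 mm across and 9 mm high, to be left alone. Origin: centre of its underside.
Mind the look-alikes: they are no part of the job. Several things have the shape of the large_mount; the one meant has the colours described above.

How it is judged:
By the outcome, as a careful person would: the job done as asked, in the order asked, and still so for the second after the job is handed in, with the robot touching nothing.
It also fails if it takes over 64 s, if anything falls off the work surface, if the arm or the gripper's body presses on something with over 40 N, if the wrist force passes 120 N, or if a joint passes its speed limit or range.

## Working session

There is one attempt and no reset: what is moved stays moved. The work goes in short steps, Python scripts to look and compute and a tool call to move; the robot and the scene stay as the last step left them, time stands still between calls to the robot, and variables do not carry over. Pictures are saved under pics/ and viewed, about 8 in all and at most 12, crops included, and the job is handed in when it is done.

Besides the shell and the picture viewer there is one more tool, called after "Emit:" by a JSON object that holds its "fn" and its "kwargs". carry_out: Moves the arm, as the interface text tells. Its arguments: {"type":"object","properties":{"motion":{"type":"array"},"newtons":{"type":"number"}},"required":["motion"]}

```bash
mkdir -p pics; ls
cat > h.py <<'E'
import numpy as np, cv2
from rig import bot, viewer, finder
def cam(n):
    c=viewer.camera(n); c['R']=np.array(c['orientation']) ; return c
def toW(c,p):
    R=np.array(c['orientation']); 
    if R.shape!=(3,3):
        from scipy.spatial.transform import Rotation as Ro
        R=Ro.from_euler('xyz',R).as_matrix() if R.size==3 else Ro.from_quat(R).as_matrix()
    return R@np.array(p)+np.array(c['eye']), R
def pix(c,W):
    _,R=toW(c,[0,0,0]); p=R.T@(np.array(W)-np.array(c['eye'])); p=np.array([p[0],-p[1],-p[2]])
    u=np.array(c['intrinsics'])@p; return u[:2]/u[2]
def ray(c,u,z):
    _,R=toW(c,[0,0,0]); d=np.linalg.inv(np.array(c['intrinsics']))@[u[0],u[1],1]; d=R@[d[0],-d[1],-d[2]]
    e=np.array(c['eye']); return e+d*(z-e[2])/d[2]
E
python3 - <<'E'
from h import *
np.set_printoptions(precision=4,suppress=True)
s=bot.get_state(); print(s)
for n in ['scene','top']:
    c=cam(n); cv2.imwrite(f'pics/{n}0.png',c['color']); print(n,c['eye'],c['orientation'],c['intrinsics'],[k for k in c])
    for t in ['tester','pivot','loading_arm','crossbar','stop_post','nest_hole0','large_mount','small_mount_a']:
        for r in finder.place_of(n,t)[:6]:
            w,_=toW(c,r['point']); print(t,round(r['score'],2),w,pix(c,w))
E
```

```text
pics
{'clock': 0.0, 'q': array([ 1.1154,  0.1245,  1.6517,  0.    ,  1.3675, -0.0826]), 'joint_velocities': array([ 0.0004,  0.0014,  0.0004,  0.0014, -0.0015,  0.0011]), 'joint_efforts': array([ -0.001 , -42.3636, -36.5447,  -0.0002,   0.007 ,  -0.    ]), 'eef_pos': array([0.2365, 0.6048, 0.241 ]), 'ee_rot': array([-1.6645,  1.5686, -2.0373]), 'contact_force': array([0.3803, 0.0208, 0.2681]), 'moment': array([0.0059, 0.0341, 0.0063]), 'width': 0.0851002580295472}
scene [ 0.0014 -0.1824  0.7326] [ 0.8046  0.0049 -0.9206] [[496.7064   0.     316.2776]
 [  0.     496.7064 193.3996]
 [  0.       0.       1.    ]] ['color', 'intrinsics', 'eye', 'orientation', 'R']
tester 0.69 [ 0.5118  0.1261 -0.0005] [351.8552 255.4216]
pivot 0.96 [0.6177 0.1192 0.0976] [389.4222 188.2441]
pivot 0.48 [0.4854 0.3033 0.0028] [271.3855 220.9335]
pivot 0.35 [0.5148 0.1268 0.0001] [352.4836 254.0434]Traceback (most recent call last):
  File "<stdin>", line 7, in <module>
ValueError: it knows: crossbar, large_mount, nest_hole, pivot, small_mount, stop_post, tester
```

Run:
```python
from h import *
np.set_printoptions(precision=4,suppress=True)
for n in ['scene','top']:
    c=cam(n); cv2.imwrite(f'pics/{n}0.png',c['color']); print(n,c['eye'],c['orientation'])
    for t in ['tester','pivot','crossbar','stop_post','nest_hole','large_mount','small_mount']:
        for r in finder.place_of(n,t)[:6]:
            w,_=toW(c,r['point']); print(t,round(r['score'],2),w,pix(c,w))
```

```text
scene [ 0.0014 -0.1824  0.7326] [ 0.8046  0.0049 -0.9206]
tester 0.62 [0.5137 0.1259 0.0025] [352.5883 253.8465]
pivot 0.68 [0.6179 0.1217 0.0963] [388.2384 188.1486]
crossbar 0.68 [0.4529 0.1297 0.105 ] [333.0299 236.4172]
stop_post 0.6 [0.6197 0.1469 0.104 ] [377.6079 179.091 ]
nest_hole 0.83 [0.5075 0.1308 0.0433] [349.4975 240.4566]
large_mount 0.58 [0.4603 0.386  0.0022] [232.859  210.5224]
large_mount 0.56 [0.4114 0.2973 0.0022] [248.4001 245.1431]
large_mount 0.5 [0.5075 0.1274 0.0417] [350.9916 241.9003]
large_mount 0.47 [0.3939 0.4057 0.0031] [202.2407 225.0626]
small_mount 0.67 [ 0.4853  0.3003 -0.0006] [272.6264 222.7994]
small_mount 0.53 [ 0.5626  0.3966 -0.0015] [262.4322 182.6764]
top [0.4564 0.2231 0.9831] [ 0.0563 -0.0178 -1.584 ]
tester 0.73 [ 0.5095  0.1288 -0.0026] [358.8824 190.6374]
pivot 0.69 [0.6267 0.1209 0.1058] [368.009  120.8844]
crossbar 0.63 [0.4518 0.1305 0.0975] [363.8984 220.2442]
stop_post 0.55 [0.6223 0.1457 0.1004] [353.7749 124.0675]
nest_hole 0.73 [0.5089 0.1291 0.0434] [361.0886 189.6028]
nest_hole 0.46 [0.6213 0.1455 0.1003] [353.8876 124.6313]
nest_hole 0.16 [0.6275 0.1211 0.1011] [367.5881 120.9666]
large_mount 0.72 [ 0.462   0.3891 -0.005 ] [226.3646 216.5607]
large_mount 0.56 [0.3876 0.4027 0.0017] [218.8298 255.1796]
large_mount 0.47 [ 0.4123  0.2975 -0.0007] [273.2945 241.5368]
small_mount 0.47 [ 0.5624  0.3967 -0.0002] [221.8846 165.2497]
small_mount 0.44 [ 0.4852  0.3042 -0.0023] [269.6259 204.1347]
```

View pics/scene0.png

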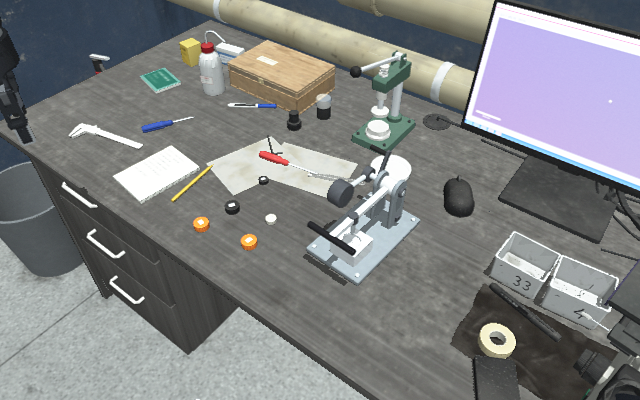

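View pics/top0.png

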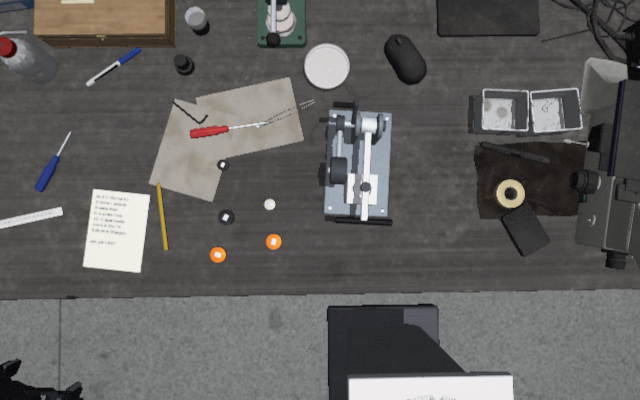

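The top view shows the tester at about (358,160) and the arm shut. Three discs have the large mount's shape: black at top (226,217), orange at (274,242) and orange at (218,255). The black one fits the description. The smaller mounts are the black disc at (223,165) and the white one at (270,204). I'll start with the arm and confirm the mount in a crop before reaching for it.

Run:
```python
from h import *
from scipy.spatial.transform import Rotation as Ro
np.set_printoptions(precision=4,suppress=True)
s=bot.get_state(); R=Ro.from_euler('xyz',s['ee_rot']).as_matrix(); print(R, s['eef_pos'])
yaw=-0.056
for sg in(1,-1):
    y=sg*np.array([np.cos(yaw),np.sin(yaw),0]);x=np.array([0,0,-1.]);T=np.c_[x,y,np.cross(x,y)]
    print(sg,np.degrees(Ro.from_matrix(T@R.T).as_rotvec()))
c=cam('scene');im=c['color'][180:270,180:300]
c2=cam('top');im2=c2['color'][150:270,190:310]
cv2.imwrite('pics/crop1.png',np.hstack([cv2.resize(im,(400,400)),cv2.resize(im2,(400,400))]))
```

```text
[[ 0.      0.3642  0.9313]
 [ 0.      0.9313 -0.3642]
 [-1.      0.      0.    ]] [0.2368 0.6053 0.2424]
1 [  0.       0.0003 -71.8494]
-1 [ -0.0003   0.     108.1506]
```

View pics/crop1.png

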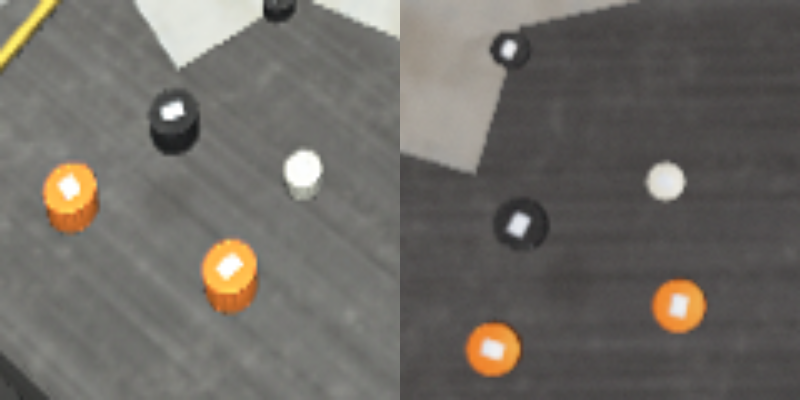

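The crop confirms it: of the three 30 mm discs, only the one at top (226,217) is black, and the two look-alikes are orange. I'll move above the -y half of the crossbar.

Emit:
{"fn": "carry_out", "kwargs": {"motion": [[0.021,-0.05,0.0,0,0,-7.2,0.5],[0.042,-0.1,0.0,0,0,-14.4,0.5],[0.064,-0.15,0.0,0,0,-21.6,0.5],[0.085,-0.2,0.0,0,0,-28.8,0.5],[0.106,-0.25,0.0,0,0,-36,0.5],[0.127,-0.3,0.0,0,0,-43.2,0.5],[0.148,-0.35,0.0,0,0,-50.4,0.5],[0.17,-0.4,0.0,0,0,-57.6,0.5],[0.191,-0.45,0.0,0,0,-64.8,0.5],[0.212,-0.503,-0.01,0,0,-71.8,0.5]], "newtons": 20}}

```text
clock: 2.3
eef_pos: [0.4498, 0.1008, 0.2336]
ee_rot: [1.771, 1.567, 0.142]
contact_force: [1.1, 0.1, 0.4]
width: 0.0428
```

Run:
```python
from h import *
np.set_printoptions(precision=4,suppress=True)
s=bot.get_state(); print(s['eef_pos'],s['ee_rot'],s['width'],s['contact_force'],s['q'])
c=cam('wrist'); cv2.imwrite('pics/w1.png',c['color']); print(c['eye'])
for t in ['pivot','crossbar','nest_hole']:
    for r in finder.place_of('wrist',t)[:3]:
        w,_=toW(c,r['point']); print(t,round(r['score'],2),w,pix(c,w))
print(pix(c,[.4505,.1305,.1]))
```

```text
[0.4498 0.1008 0.2336] [1.7715 1.5675 0.1417] 0.04284607942805439 [1.1037 0.149  0.3532] [ 0.1038 -0.3087  2.0673  0.0001  1.3796  0.1626]
[0.4538 0.1768 0.3639]
pivot 0.58 [0.6213 0.1257 0.1028] [512.4978 155.7221]
crossbar 0.72 [0.4504 0.1357 0.0993] [317.4639 155.2963]
nest_hole 0.94 [0.5102 0.1319 0.0432] [373.8511 147.3243]
[317.9488 161.2039]
```

View pics/w1.png

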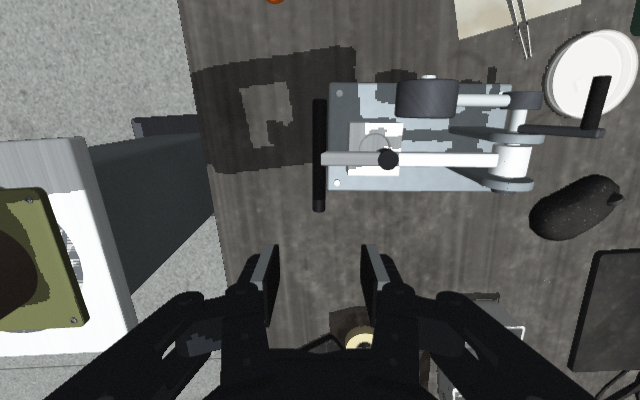

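The wrist view shows the crossbar vertical from (319,98) to (319,212), square to the jaws and centred between the pads. I'll go down and pinch its -y half.

Emit:
{"fn": "carry_out", "kwargs": {"motion": [[0.0,0.004,-0.045,0,0,0,0.5],[0.0,0.004,-0.09,0,0,0,0.5],[0,0.004,-0.125,0,0,0,0.5],[0,0.004,-0.142,0,0,0,0.5],[0,0.004,-0.142,0,0,0,0.3],[0,0.004,-0.142,0,0,0,0.12],[0,0.004,-0.142,0,0,0,0.05],[0,0.004,-0.142,0,0,0,0.0],[0,0.004,-0.142,0,0,0,0.0]], "newtons": 30}}

```text
clock: 3.62
eef_pos: [0.4498, 0.106, 0.0917]
ee_rot: [2.457, 1.568, 0.828]
contact_force: [-1.9, 3.6, 5.8]
width: 0.0105
```

Emit:
{"fn": "carry_out", "kwargs": {"motion": [[0.0002,0,0.0085,0,0,0,0],[0.002,0,0.0254,0,0,0,0],[0.0053,-0.0003,0.0421,0,0,0,0],[0.0103,-0.0006,0.0583,0,0,0,0],[0.0169,-0.001,0.0739,0,0,0,0],[0.025,-0.0014,0.0889,0,0,0,0],[0.0346,-0.0019,0.1029,0,0,0,0],[0.0456,-0.0026,0.1159,0,0,0,0],[0.0578,-0.0032,0.1277,0,0,0,0],[0.0643,-0.0036,0.1332,0,0,0,0]]}}

```text
clock: 4.88
eef_pos: [0.5132, 0.1018, 0.2291]
ee_rot: [-1.555, 1.568, 3.1]
contact_force: [-14.4, -0.6, 11.6]
width: 0.0106
```

Run:
```python
from h import *
np.set_printoptions(precision=4,suppress=True)
s=bot.get_state(); print(s['eef_pos'],s['width'],s['contact_force'],s['moment'])
c=cam('wrist'); c2=cam('scene');cv2.imwrite('pics/w2.png',np.hstack([cv2.resize(c['color'],(480,300)),c2['color'][80:280,300:500]][0:1]+[cv2.resize(c2['color'][80:280,280:480],(300,300))]));
```

```text
[0.5132 0.1018 0.2291] 0.010635647288803757 [-14.3899  -0.6025  11.6033] [-0.1145  2.552  -0.0946]
```

View pics/w2.png

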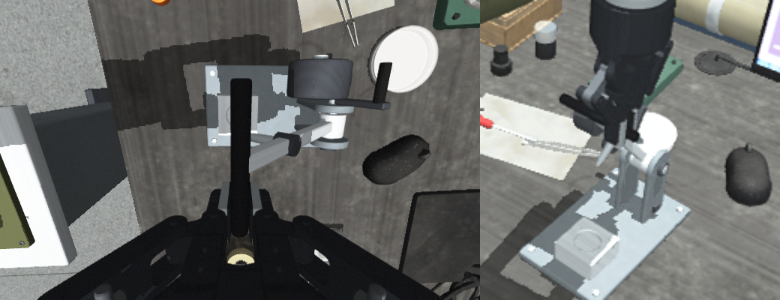

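The arm follows in the pinch. The radial force is about 18 N, so I'll refit the arc from the measured points and continue.

Emit:
{"fn": "carry_out", "kwargs": {"motion": [[0.0,0,0.0,0,0,0,0],[0.0075,-0.0004,0.0058,0,0,0,0],[0.0145,-0.0008,0.0106,0,0,0,0],[0.0218,-0.0012,0.015,0,0,0,0],[0.0293,-0.0016,0.019,0,0,0,0],[0.037,-0.002,0.0227,0,0,0,0],[0.0448,-0.0025,0.0259,0,0,0,0],[0.0528,-0.003,0.0288,0,0,0,0],[0.0577,-0.0032,0.0304,0,0,0,0],[0.0577,-0.0032,0.0304,0,0,0,0]]}}

```text
clock: 6.22
eef_pos: [0.5725, 0.098, 0.2608]
ee_rot: [1.081, 1.569, -0.547]
contact_force: [-2.0, -3.6, 5.2]
width: 0.0107
```

Near balance now, with a tangential load of about 0.5 N. I'll loosen the jaws to a cage so the bar only leans on a finger and nothing can be forced.

Emit:
{"fn": "carry_out", "kwargs": {"motion": [[0.0,0,0.0,0,0,0,0.12],[0.0,0,0.0,0,0,0,0.2],[0.0,0,0.0,0,0,0,0.27],[0.0,0,0.0,0,0,0,0.27],[0.0,0,0.0,0,0,0,0.27]]}}

```text
clock: 6.85
eef_pos: [0.5724, 0.0982, 0.2604]
ee_rot: [1.022, 1.569, -0.606]
contact_force: [-0.4, 0.4, -0.5]
width: 0.0232
```

```bash
cat > bar.py <<'E'
from h import *
np.set_printoptions(precision=4,suppress=True)
s=bot.get_state(); print(s['eef_pos'],s['width'],s['contact_force'])
import sys
c=cam('wrist'); cv2.imwrite('pics/%s.png'%sys.argv[1],c['color'])
for r in finder.cut_out('wrist','crossbar')[:1]:
    m=r['region']; ys,xs=np.nonzero(m); print('bar',round(r['score'],2),m.sum(),ys.min(),ys.max())
    for a in range(ys.min(),ys.max(),20): 
        k=xs[(ys>=a)&(ys<a+5)]; print(a,np.percentile(k,[5,50,95]) if len(k) else '')
for t in ['crossbar','pivot']:
  for r in finder.place_of('wrist',t)[:1]: print(t,toW(c,r['point'])[0],pix(c,toW(c,r['point'])[0]))
E
python3 bar.py b1
```

```text
[0.5724 0.0982 0.2604] 0.023226382564328192 [-0.3667  0.3601 -0.4915]
bar 0.74 10989 77 313
77 [360.15 368.   376.  ]
97 [336.  368.5 401. ]
117 [299. 353. 397.]
137 [296. 308. 320.]
157 [297.1 354.  379.9]
177 [285.65 321.   356.35]
197 [298. 322. 348.]
217 [297. 311. 326.]
237 [297.   308.   318.95]
257 [298.  308.5 319. ]
277 [298.  308.5 319. ]
297 [298. 308. 318.]
pivot [0.6201 0.1229 0.1017] [366.9049 158.7741]
```

View pics/b1.png

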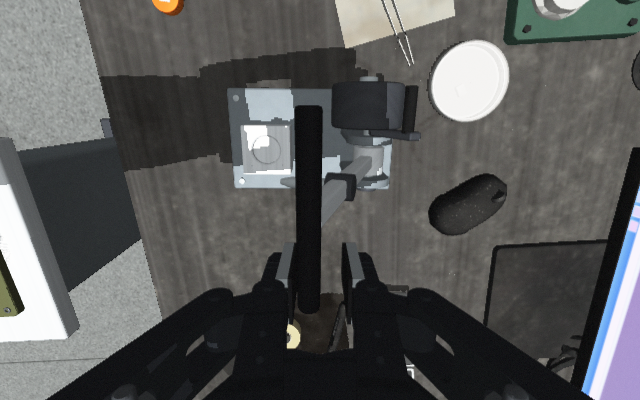

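The bar rests against the rear finger (column 308 of 298–350), so it is still short of balance. I'll push on in small steps.

Emit:
{"fn": "carry_out", "kwargs": {"motion": [[0.005,-0.0003,0.0015,0,0,0,0.27],[0.01,-0.0006,0.0028,0,0,0,0.27],[0.015,-0.0008,0.004,0,0,0,0.27],[0.02,-0.0011,0.005,0,0,0,0.27],[0.02,-0.0011,0.005,0,0,0,0.27]]}}

```text
clock: 7.68
eef_pos: [0.593, 0.0969, 0.2658]
ee_rot: [1.176, 1.569, -0.453]
contact_force: [-0.3, 0.2, -0.1]
width: 0.0231
```

```bash
python3 bar.py b2 | grep -v '^[0-2]\?[0-4]\?[0-9] '
```

```text
[0.593  0.0969 0.2658] 0.02310832763303827 [-0.2646  0.165  -0.1002]
bar 0.61 10434 77 313
77 [343.   352.   360.35]
97 [320. 352. 384.]
157 [296.45 331.5  357.55]
177 [273.1 308.  340. ]
197 [298. 317. 337.]
257 [297. 308. 319.]
277 [298.  308.5 319. ]
297 [299. 309. 319.]
crossbar [0.5878 0.1265 0.2643] [304.8675 211.6199]
pivot [0.624  0.1215 0.1018] [349.1929 159.0217]
```

Emit:
{"fn": "carry_out", "kwargs": {"motion": [[0.006,-0.0003,0.001,0,0,0,0.27],[0.012,-0.0006,0.0018,0,0,0,0.27],[0.018,-0.0009,0.0024,0,0,0,0.27],[0.024,-0.0012,0.0028,0,0,0,0.27],[0.024,-0.0012,0.0028,0,0,0,0.27],[0.024,-0.0012,0.0028,0,0,0,0.27]]}}

```text
clock: 8.62
eef_pos: [0.6165, 0.0957, 0.2683]
ee_rot: [1.018, 1.569, -0.611]
contact_force: [0.9, 0.0, -0.6]
width: 0.0233
```

```bash
python3 bar.py b3 | grep -v '^[0-2]\?[0-4]\?[0-9] '
```

```text
[0.6165 0.0957 0.2683] 0.023267228622250655 [ 0.8694  0.0124 -0.628 ]
bar 0.79 9080 78 315
78 [335.  343.  350.9]
98 [310.  341.5 373. ]
158 [309.8 327.  345. ]
178 [274. 315. 343.]
198 [317.  330.5 344. ]
258 [320. 331. 342.]
278 [320.  330.5 341. ]
298 [320.  330.  339.5]
crossbar [0.6228 0.1228 0.2667] [329.8073 215.1787]
pivot [0.6222 0.1236 0.0999] [323.4966 156.4309]
```

Balance is passed: the bar now leans on the front finger (column 331). I'll lead it gently to the stop with the jaws widening.

Emit:
{"fn": "carry_out", "kwargs": {"motion": [[0,0,0,0,0,0,0.32],[0,0,0,0,0,0,0.37],[0,0,0,0,0,0,0.42],[0,0,0,0,0,0,0.47],[0.003,0,0,0,0,0,0.5],[0.007,-0.0004,-0.001,0,0,0,0.5],[0.011,-0.0006,-0.001,0,0,0,0.5],[0.015,-0.0008,-0.002,0,0,0,0.5],[0.018,-0.001,-0.003,0,0,0,0.5],[0.018,-0.001,-0.003,0,0,0,0.5]]}}

```text
clock: 10.07
eef_pos: [0.6343, 0.0947, 0.2651]
ee_rot: [0.679, 1.57, -0.95]
contact_force: [0.8, 0.8, 1.2]
width: 0.0425
```

```bash
python3 bar.py b4 | grep -v '^[0-2]\?[0-4]\?[0-9] '
```

```text
[0.6343 0.0947 0.2651] 0.04251896993863199 [0.7926 0.8002 1.2121]
bar 0.8 10523 78 317
78 [326.15 334.   342.  ]
98 [293.  329.  364.1]
158 [292.2 318.  360.8]
178 [295.55 331.   359.  ]
198 [315. 338. 359.]
258 [336. 346. 357.]
278 [336. 346. 356.]
298 [334. 344. 354.]
crossbar [0.6474 0.1208 0.267 ] [344.8346 219.2131]
```

Emit:
{"fn": "carry_out", "kwargs": {"motion": [[0.004,-0.0002,-0.001,0,0,0,0.5],[0.008,-0.0004,-0.0015,0,0,0,0.5],[0.012,-0.0006,-0.002,0,0,0,0.5],[0.016,-0.0008,-0.003,0,0,0,0.5],[0.02,-0.001,-0.004,0,0,0,0.5],[0.024,-0.0012,-0.005,0,0,0,0.5],[0.027,-0.0014,-0.006,0,0,0,0.5],[0.027,-0.0014,-0.006,0,0,0,0.5]]}}

```text
clock: 11.28
eef_pos: [0.6613, 0.0934, 0.2592]
ee_rot: [0.804, 1.569, -0.825]
contact_force: [0.1, 0.6, 1.1]
width: 0.0427
```

```bash
python3 bar.py b5 | grep -v '^[0-2]\?[0-4]\?[0-9] '
```

```text
[0.6613 0.0934 0.2592] 0.04271055026377619 [0.0665 0.5809 1.0732]
bar 0.79 9750 78 325
78 [280.6 292.  301. ]
98 [261. 293. 325.]
158 [263.7 281.  298.3]
178 [269. 284. 299.]
198 [269.  284.5 300. ]
258 [277.  288.5 300. ]
278 [278. 289. 300.]
298 [279. 290. 301.]
318 [281. 290. 299.]
crossbar [0.6473 0.1193 0.2673] [284.7401 227.6681]
pivot [0.6228 0.1221 0.0983] [278.5954 159.4101]
```

The bar stayed at x≈0.647 while the fingers moved on, so it is resting on the stop. I'll back off to centre and withdraw upward.

Emit:
{"fn": "carry_out", "kwargs": {"motion": [[-0.006,0,0,0,0,0,0.5],[-0.012,0.0006,0.0,0,0,0,0.5],[-0.012,0.0006,0.02,0,0,0,0.5],[-0.012,0.0006,0.05,0,0,0,0.5],[-0.012,0.0006,0.09,0,0,0,0.5],[-0.04,0.03,0.1,0,0,0,0.6],[-0.08,0.08,0.1,0,0,0,0.7]]}}

```text
clock: 12.35
eef_pos: [0.5827, 0.1721, 0.3634]
ee_rot: [1.66, 1.564, 0.029]
contact_force: [0.7, 0.8, -0.9]
width: 0.0596
```

Run:
```python
from h import *
np.set_printoptions(precision=4,suppress=True)
s=bot.get_state(); print(s['eef_pos'],s['contact_force'],s['q'])
for n in ['scene','top']:
    c=cam(n); cv2.imwrite(f'pics/{n}6.png',c['color'])
    for t in ['pivot','crossbar','nest_hole','large_mount']:
        for r in finder.place_of(n,t)[:4]:
            w,_=toW(c,r['point']); print(n,t,round(r['score'],2),w,pix(c,w))
```

```text
[0.5827 0.1721 0.3634] [ 0.6972  0.8281 -0.9251] [ 0.1994 -0.0205  1.5998 -0.0012  1.5556  0.2603]
scene pivot 0.78 [0.6178 0.1218 0.0972] [388.2314 187.7699]
scene pivot 0.16 [0.6478 0.1186 0.2721] [409.4706 101.538 ]
scene crossbar 0.66 [0.6502 0.1173 0.2724] [410.9143 101.0004]
scene nest_hole 0.61 [0.5108 0.1329 0.0437] [349.5666 238.6792]
scene large_mount 0.78 [0.4145 0.2987 0.    ] [249.0933 244.5679]
scene large_mount 0.56 [0.3899 0.4037 0.0035] [201.4319 226.5369]
scene large_mount 0.44 [0.461  0.3879 0.0018] [232.4459 210.0588]
top pivot 0.77 [0.623  0.1199 0.1023] [368.3966 123.3427]
top nest_hole 0.62 [0.5119 0.1284 0.042 ] [361.3389 188.0591]
top large_mount 0.7 [ 0.4601  0.3894 -0.0009] [225.8594 217.5476]
top large_mount 0.69 [0.3913 0.3997 0.0034] [220.2268 253.3124]
top large_mount 0.49 [0.4111 0.2969 0.0015] [273.4979 242.2197]
```

View pics/scene6.png

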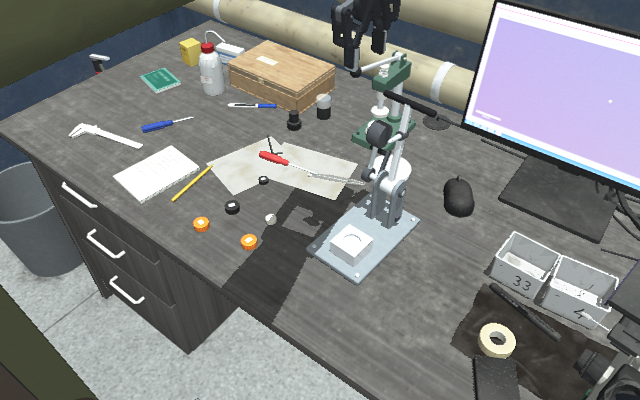

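The arm stands open on its stop, with the crossbar at scene (410,101). Next is the black mount.

Emit:
{"fn": "carry_out", "kwargs": {"motion": [[-0.02,0.036,-0.02,0,0,0,0.7],[-0.045,0.08,-0.05,0,0,0,0.7],[-0.07,0.125,-0.08,0,0,0,0.7],[-0.095,0.17,-0.12,0,0,0,0.7],[-0.12,0.216,-0.16,0,0,0,0.7],[-0.122,0.216,-0.2,0,0,0,0.7],[-0.122,0.216,-0.21,0,0,0,0.6],[-0.122,0.216,-0.22,0,0,0,0.6],[-0.122,0.216,-0.22,0,0,0,0.6]]}}

```text
clock: 13.98
eef_pos: [0.4618, 0.387, 0.1403]
ee_rot: [1.439, 1.569, -0.192]
contact_force: [-0.4, -0.3, 0.1]
width: 0.0513
```

```bash
cat > m.py <<'E'
from h import *
import sys
from scipy.spatial.transform import Rotation as Ro
np.set_printoptions(precision=4,suppress=True)
s=bot.get_state(); print(s['eef_pos'],s['width'],s['contact_force'],bot.tip_reach)
R=Ro.from_euler('xyz',s['ee_rot']).as_matrix()
yaw=-0.056
y=np.array([np.cos(yaw),np.sin(yaw),0]);x=np.array([0,0,-1.]);T=np.c_[x,y,np.cross(x,y)]
print('fix',np.degrees(Ro.from_matrix(T@R.T).as_rotvec()))
c=cam('wrist'); cv2.imwrite('pics/%s.png'%sys.argv[1],c['color'])
for r in finder.place_of('wrist','large_mount')[:3]: w=toW(c,r['point'])[0]; print(w,pix(c,w),r['score'])
for r in finder.cut_out('wrist','large_mount')[:3]:
    m=r['region'].astype(np.uint8); ct=max(cv2.findContours(m,0,2)[0],key=len); print('mask',cv2.minEnclosingCircle(ct),m.sum(),cv2.boundingRect(ct))
E
python3 m.py m1
```

```text
[0.4618 0.387  0.1403] 0.05128143047783256 [-0.3708 -0.2905  0.1109] 0.011
fix [0.0226 0.1174 0.2687]
[0.4164 0.3007 0.0026] [280.0935 275.6433] 0.86
[ 0.3919  0.406  -0.0013] [243.0443 175.5644] 0.8
[ 0.4636  0.3909 -0.0019] [320.9843 186.6231] 0.67
mask ((278.0810852050781, 279.3851318359375), 16.420854568481445) 640 (268, 263, 26, 33)
mask ((319.80767822265625, 189.73077392578125), 17.407930374145508) 885 (303, 173, 33, 35)
mask ((240.36988830566406, 178.53717041015625), 18.693517684936523) 1017 (222, 161, 38, 35)
```

View pics/m1.png

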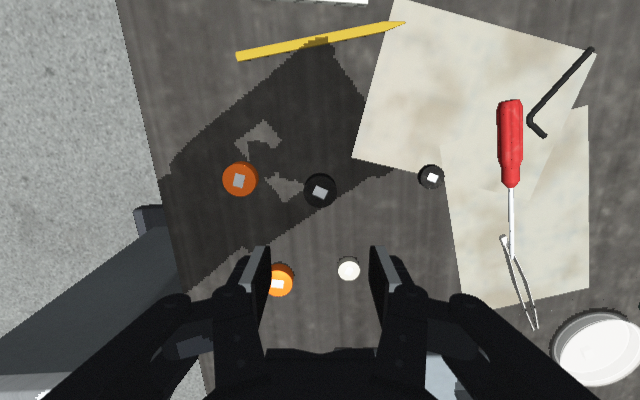

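The black mount is at wrist (320,190), centred in x between the jaws. I'll descend and grip its upper half.

Emit:
{"fn": "carry_out", "kwargs": {"motion": [[0,0.002,-0.04,0,0.1,0.2,0.6],[0,0.002,-0.08,0,0.1,0.2,0.6],[0,0.002,-0.11,0,0.1,0.2,0.55],[0,0.002,-0.123,0,0.1,0.2,0.5],[0,0.002,-0.123,0,0.1,0.2,0.42],[0,0.002,-0.123,0,0.1,0.2,0.36],[0,0.002,-0.123,0,0.1,0.2,0.3],[0,0.002,-0.123,0,0.1,0.2,0.2],[0,0.002,-0.123,0,0.1,0.2,0.2]], "newtons": 25}}

```text
clock: 15.25
eef_pos: [0.4633, 0.3904, 0.0203]
ee_rot: [2.137, 1.565, 0.509]
contact_force: [-0.4, -0.6, 6.8]
width: 0.028
```

```bash
python3 m.py m2
```

```text
[0.4633 0.3904 0.0203] 0.02795560249125735 [-0.4386 -0.6348  6.7716] 0.011
fix [-0.1488  0.2662  0.0387]
[ 0.3922  0.4073 -0.0042] [190.6714 225.6525] 0.9
mask ((180.0, 235.5), 34.35486602783203) 3207 (147, 206, 67, 63)
mask ((320.0178527832031, 255.9642791748047), 31.3449764251709) 2820 (292, 225, 56, 62)
```

View pics/m2.png

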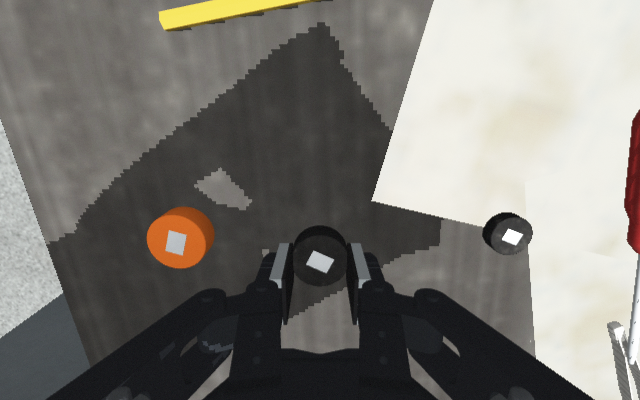

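The mount is held, with its label centred at wrist (320,261). Jaw closing pressed it lightly on the desk (about 7 N). I'll lift and carry it above the nest.

Emit:
{"fn": "carry_out", "kwargs": {"motion": [[0,0,0.02,0,0.2,0,0.2],[0,0,0.06,0,0.2,0,0.2],[0.005,-0.035,0.1,0,0.2,0,0.2],[0.012,-0.075,0.11,0,0.2,0,0.2],[0.02,-0.12,0.11,0,0.2,0,0.2],[0.029,-0.165,0.11,0,0.2,0,0.2],[0.038,-0.21,0.11,0,0.2,0,0.2],[0.045,-0.245,0.11,0,0.2,0,0.2],[0.047,-0.26,0.11,0,0.2,0,0.2],[0.047,-0.26,0.11,0,0.2,0,0.2]]}}

```text
clock: 16.65
eef_pos: [0.5102, 0.1301, 0.1303]
ee_rot: [2.893, 1.568, 1.264]
contact_force: [0.5, 0.3, -0.7]
width: 0.0279
```

```bash
cat > n.py <<'E'
from h import *
import sys
from scipy.spatial.transform import Rotation as Ro
np.set_printoptions(precision=4,suppress=True)
s=bot.get_state(); print(s['eef_pos'],s['width'],s['contact_force'])
R=Ro.from_euler('xyz',s['ee_rot']).as_matrix()
print(R)
zc=s['eef_pos'][2]-0.0203+0.014
c=cam('wrist'); cv2.imwrite('pics/%s.png'%sys.argv[1],c['color'])
for r in finder.place_of('wrist','nest_hole')[:3]: w=toW(c,r['point'])[0]; print('nest',w,pix(c,w),r['score'])
for r in finder.cut_out('wrist','large_mount')[:3]:
    m=r['region'].astype(np.uint8); ct=max(cv2.findContours(m,0,2)[0],key=len); print('mask',cv2.minEnclosingCircle(ct),m.sum(),cv2.boundingRect(ct))
for v in (256,260,264): print(v,ray(c,(319.8,v),zc))
for dy in (-15,0,15): print(pix(c,s['eef_pos']+[0,dy/1e3,-0.0063]))
for n in ('top','scene'):
    c=cam(n); cv2.imwrite(f'pics/{n}_{sys.argv[1]}.png',c['color'])
    for t in ('nest_hole','large_mount'):
        for r in finder.place_of(n,t)[:4]: w=toW(c,r['point'])[0]; print(n,t,w,pix(c,w),r['score'])
E
python3 n.py n1
```

```text
[0.5102 0.1301 0.1303] 0.02790547508474889 [ 0.5276  0.2762 -0.7378]
[[ 0.0009  0.9983 -0.0581]
 [ 0.003  -0.0581 -0.9983]
 [-1.      0.0008 -0.003 ]]
nest [0.5095 0.1296 0.0424] [318.7023 210.5353] 0.96
mask ((319.2784118652344, 255.2176055908203), 30.792593002319336) 2762 (293, 226, 55, 60)
mask ((179.5, 0.5), 15.508162498474121) 211 (164, 0, 32, 9)
256 [0.5105 0.1336 0.124 ]
260 [0.5103 0.1313 0.124 ]
264 [0.5102 0.129  0.124 ]
[321.2348 287.3903]
[319.5975 262.0836]
[317.8616 235.254 ]
top nest_hole [0.6231 0.1462 0.102 ] [353.5527 123.4407] 0.68
top large_mount [0.4126 0.2963 0.0006] [273.8545 241.3942] 0.75
top large_mount [ 0.3881  0.4043 -0.0002] [218.1502 254.846 ] 0.46
scene nest_hole [0.5078 0.1306 0.0421] [349.6802 240.8434] 0.73
scene nest_hole [0.5099 0.1285 0.1111] [352.9806 214.5299] 0.49
scene large_mount [0.4148 0.2946 0.0003] [250.7378 245.3418] 0.75
scene large_mount [0.5069 0.1297 0.1096] [351.4216 215.8061] 0.71
```

View pics/n1.png

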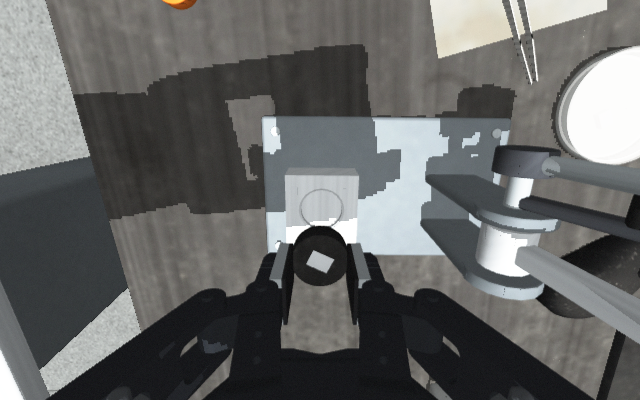

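Run:
```python
from h import *
np.set_printoptions(precision=4,suppress=True)
s=bot.get_state(); c=cam('wrist'); g=cv2.cvtColor(c['color'],6).astype(np.float32)
G=cv2.magnitude(cv2.Sobel(g,5,1,0),cv2.Sobel(g,5,0,1))
def circ(x,y,z,r,a): return np.array([pix(c,[x+r*np.cos(t),y+r*np.sin(t),z]) for t in a],np.float32)
def fit(z,r,a,x0,y0):
    best=[]
    for dx in np.arange(-.005,.0051,.0005):
        for dy in np.arange(-.005,.0051,.0005):
            p=circ(x0+dx,y0+dy,z,r,a); v=cv2.remap(G,p[:,0].copy(),p[:,1].copy(),1).mean(); best.append((v,x0+dx,y0+dy))
    return sorted(best)[::-1][:4]
up=np.radians(np.arange(-10,190,5)) # +y half is up in image
dn=np.radians(np.arange(235,306,5))
for r in(.01625,.01775): print('nest',r,np.array(fit(.042,r,up,.510,.130)))
zc=s['eef_pos'][2]-.0063
print('mount top',np.array(fit(zc,.015,dn,.510,.130)))
# block edges on row 185
print(g[182,278:296].astype(int),g[182,350:368].astype(int),g[160:176,320].astype(int))
for u in ((285.5,182),(358,182)): print(ray(c,u,.042))
v=c['color'][160:300,250:390].copy(); v=cv2.resize(v,None,fx=4,fy=4,interpolation=cv2.INTER_CUBIC); cv2.imwrite('pics/n2.png',v)
```

```text
nest 0.01625 [[108.4025   0.5105   0.131 ]
 [107.5218   0.5125   0.131 ]
 [104.4678   0.5125   0.1305]
 [103.735    0.511    0.1315]]
nest 0.01775 [[105.1194   0.5115   0.1295]
 [102.3508   0.5115   0.13  ]
 [ 97.4424   0.511    0.13  ]
 [ 97.3848   0.511    0.1295]]
mount top [[317.5803   0.51     0.132 ]
 [306.143    0.5105   0.132 ]
 [294.9869   0.5095   0.132 ]
 [270.9183   0.511    0.132 ]]
[113 110 113 111 113 109 112 179 197 197 197 199 196 191 193 196 197 194] [198 199 198 198 201 203 198 196 193 125 116 114 113 110 112 110 113 113] [114 116 114 114 115 114 114 114 120 129 136 136 136 137 134 135]
[0.4857 0.1544 0.042 ]
[0.5403 0.1514 0.042 ]
```

View pics/n2.png

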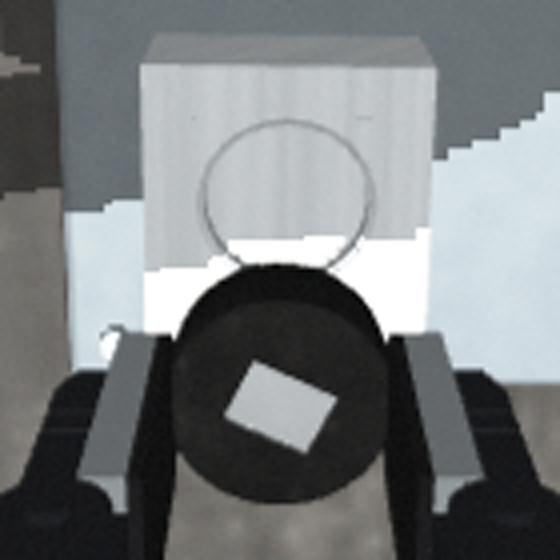

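In the enlarged crop the nest ring is centred near wrist pixel (322,209) and the held mount's top at (320,259). The mount needs about +1.5 mm in x and −1.2 mm in y. I'll descend in stages and watch the force.

Emit:
{"fn": "carry_out", "kwargs": {"motion": [[0.0015,-0.0012,-0.02,-0.2,0.1,0,0.2],[0.0015,-0.0012,-0.045,-0.2,0.1,0,0.2],[0.0015,-0.0012,-0.06,-0.2,0.1,0,0.2],[0.0015,-0.0012,-0.065,-0.2,0.1,0,0.2],[0.0015,-0.0012,-0.067,-0.2,0.1,0,0.2],[0.0015,-0.0012,-0.069,-0.2,0.1,0,0.2],[0.0015,-0.0012,-0.0705,-0.2,0.1,0,0.2],[0.0015,-0.0012,-0.0705,-0.2,0.1,0,0.2]]}}

```text
clock: 18.15
eef_pos: [0.5118, 0.1297, 0.0601]
ee_rot: [-0.133, 1.57, -1.76]
contact_force: [-0.8, 0.2, -0.5]
width: 0.0282
```

The mount's underside is about 2 mm below the mouth with no contact force. I'll lower it the rest of the way.

Emit:
{"fn": "carry_out", "kwargs": {"motion": [[0,0,-0.001,0,0,0,0.2],[0,0,-0.002,0,0,0,0.2],[0,0,-0.003,0,0,0,0.2],[0,0,-0.0035,0,0,0,0.2],[0,0,-0.0035,0,0,0,0.2]]}}

```text
clock: 18.77
eef_pos: [0.5118, 0.1296, 0.0565]
ee_rot: [-0.232, 1.57, -1.858]
contact_force: [1.0, -0.2, -0.5]
width: 0.0276
```

Emit:
{"fn": "carry_out", "kwargs": {"motion": [[0,0,-0.0005,0,0,0,0.2],[0,0,-0.001,0,0,0,0.2],[0,0,-0.001,0,0,0,0.2]]}}

```text
clock: 19.15
eef_pos: [0.5119, 0.1297, 0.0563]
ee_rot: [-0.411, 1.57, -2.038]
contact_force: [-3.2, -1.1, 5.5]
width: 0.0278
```

Contact came at the predicted height (z 0.0563, 5.5 N), so the mount is on the floor of the nest. I'll release and withdraw.

Emit:
{"fn": "carry_out", "kwargs": {"motion": [[0,0,0,0,0,0,0.4],[0,0,0,0,0,0,0.5],[0,0,0,0,0,0,0.55],[0,0,0.01,0,0,0,0.55],[0,0,0.04,0,0,0,0.55],[0,0,0.08,0,0,0,0.55],[-0.01,0.0,0.12,0,0,0,0.55],[-0.03,0,0.16,0,0,0,0.55],[-0.06,0,0.19,0,0,0,0.55],[-0.06,0,0.19,0,0,0,0.55]]}}

```text
clock: 20.4
eef_pos: [0.4525, 0.13, 0.2504]
ee_rot: [1.676, 1.564, 0.05]
contact_force: [-0.0, -0.1, -0.7]
width: 0.0468
```

Run:
```python
from h import *
np.set_printoptions(precision=4,suppress=True)
s=bot.get_state(); print(s['eef_pos'],s['contact_force'],s['clock'])
ims=[]
for n in ['wrist','scene','top']:
    c=cam(n)
    for t in ['large_mount','small_mount','crossbar']:
        for r in finder.place_of(n,t)[:4]:
            w,_=toW(c,r['point']); print(n,t,round(r['score'],2),w,pix(c,w))
    u,v=pix(c,[.5115,.1305,.05]).astype(int); d=45 if n=='wrist' else 30
    v=max(d,v);k=c['color'][v-d:v+d,u-d:u+d]; ims.append(cv2.resize(k,(400,400),interpolation=2) if k.size else np.zeros((400,400,3),np.uint8))
    if n=='scene': full=cv2.resize(c['color'][60:300,180:500],(400,300))
out=np.zeros((600,800,3),np.uint8); 
out[:300,:400]=full; out[:300,400:700]=cv2.resize(ims[0],(300,300)); out[300:,:300]=cv2.resize(ims[1],(300,300)); out[300:,300:600]=cv2.resize(ims[2],(300,300))
cv2.imwrite('pics/fin.png',out)
```

```text
[0.4525 0.13   0.2504] [-0.0289 -0.0747 -0.6735] 20.4
wrist large_mount 0.93 [0.513  0.126  0.0343] [369.4509 174.4966]
wrist large_mount 0.69 [0.4151 0.2993 0.001 ] [276.4169  21.5461]
wrist small_mount 0.87 [ 0.4873  0.2997 -0.004 ] [340.5041  18.5497]
scene large_mount 0.63 [0.3932 0.4049 0.0041] [202.168  225.1107]
scene large_mount 0.59 [0.4115 0.2988 0.0005] [247.9622 245.3527]
scene large_mount 0.54 [0.5113 0.1272 0.0401] [352.2375 241.2367]
scene small_mount 0.47 [ 0.4859  0.3044 -0.0017] [271.3122 222.0682]
scene small_mount 0.46 [ 0.5645  0.397  -0.0006] [262.8284 181.8579]
scene crossbar 0.78 [0.6523 0.1209 0.2688] [409.3462 101.5327]
top large_mount 0.69 [ 0.4125  0.2965 -0.0009] [273.8181 241.4234]
top large_mount 0.51 [0.3906 0.399  0.0038] [220.5482 253.6493]
top large_mount 0.48 [0.5066 0.1268 0.0331] [361.7595 191.1372]
top large_mount 0.25 [ 0.5627  0.3971 -0.0003] [221.6902 165.099 ]
top small_mount 0.41 [0.4808 0.304  0.0005] [269.6198 206.333 ]
top crossbar 0.7 [0.6509 0.1172 0.2658] [382.6631  82.9751]
```

View pics/fin.png

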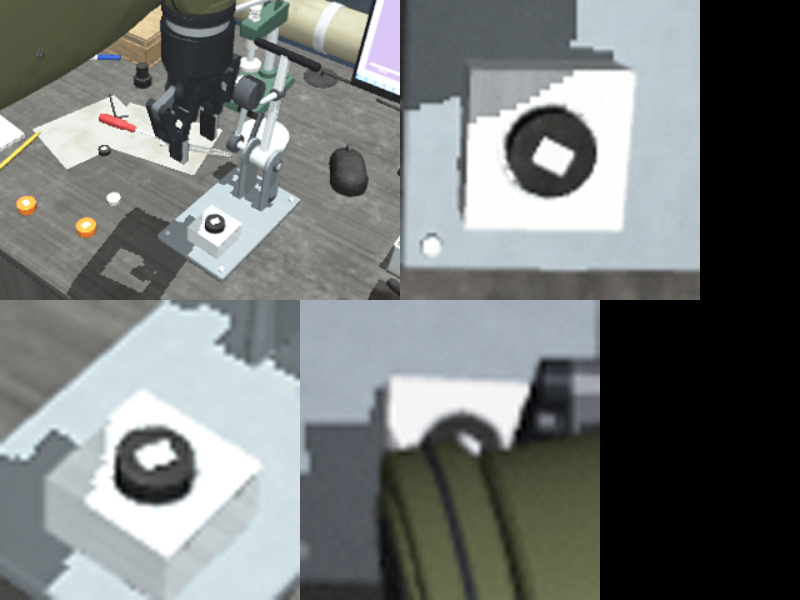

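The final composite shows the mount flat in the nest with its label up, the arm open on its stop, and the other mounts unmoved. I'll hand the job in.

```bash
python3 -c "
from rig import bot; print(bot.job_done())"
```

```text
the job is handed in; nothing more can be done
None
```

The tester is loaded: the loading arm rests open on its stop and the large black mount sits in the nest. I handed the job in at 20.4 s on the clock, against the 64 s limit.

- **Loading arm:** I pinched the crossbar and lifted it. Near balance I opened the jaws to a loose cage and led the bar over until it came to rest on its stop. It stayed at x≈0.65 m when the fingers moved on, and was there again in the last pictures. Early in the lift the crossbar pushed on the gripper with about 18 N, mostly in line with the arm, because my first arc was slightly off. After I refitted the arc this fell to about 6 N.
- **Large mount:** Closing the jaws pressed it on the desk with about 7 N. It went into the nest without force and met the floor at the expected height with about 5.5 N. I then released it and withdrew.
- **Last checks:** The pictures show the mount flat and label up, standing out of the block. The crossbar is still open, both smaller mounts are within about 5 mm of where they were first measured, and the robot touches nothing.
- **Disagreement:** The networks' estimates of the mount's underside ranged from 33 to 40 mm (36 mm when fully home), which is about their normal error. The measured contact height agrees with 36 mm. The top view of the nest was partly blocked by the robot.

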